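# Hang the hooked vial carrier in the drip chain

## Robot

A 7-joint arm with a two-finger parallel gripper is mounted at the origin on the work surface. World frame = base frame: x ahead of the robot, y to its left, z up, the work surface at z = 0. Lengths are in mm, angles in rad, forces in N, time in s.
With the tool pointing down it reaches from about 425 to 1025 mm from the base axis. Payload 9.4 kg.
Tool frame: the origin (TCP) lies between the finger pads; the fingertips stand 22 mm ahead of it and the grasp point (between the pads) lies 3 mm ahead of it; z points along the fingers, y is the line along which they close (so a half turn about z gives the same grasp; the last joint's range is limited). The gripper opens to 93 mm and grips with 3 to 60 N. Pads are 15 mm wide; open, the fingers measure 128 mm over their backs; the gripper's body (75 mm by 188 mm) begins 65 mm behind the grasp point.
Start: joints at [1.032, 0.599, -0.003, 1.599, 0.002, 0.943, -0.08], TCP at [323.023, -649.061, 240.618] pointing down, gripper open.
Joint ranges: [-2.57, 2.57], [-0.35, 1.97], [-1.29, 1.29], [0.11, 2.56], [-1.05, 4.19], [0.11, 1.86], [-2.63, 2.63]. Speed limits (rad/s): [2.22, 2.22, 3.01, 3.01, 3.14, 3.14, 3.14].

## Interface

Orientations are given as a rotation vector (axis times angle).
In Python, from workcell import r gives the robot as it stands.
- The arm moves only by the tool arm_command, never from a script. Its argument "plan" is a list of rows, each a list of 5 numbers: the opening, from 0 (shut) to 1 (fully open), then the shift along the tool's x, y, z as a fraction of full scale, then the turn about the tool's z as a fraction of full scale. A call has 1 to 12 rows; each row shifts and turns the commanded pose from where the row before left it, along the tool's axes as they then stand; what a row does not reach is not made up. Full scale, the value 1, is 30 mm for a shift and 0.12 rad for a turn. A row lasts 1/12 s, in which the tool goes at most 41.7 mm and 7.16 degrees, less where a joint would pass 70% of its speed; a pose out of reach is approached as far as the arm can. A call with a number of a shift or a turn outside -1 to 1 is refused whole. A call with a gripper value outside its range is refused whole. The fingers move at their own pace and stop on an object; the grip force is fixed at half the most. Time passes only in rows, so rows that do not move let the fingers close. It gives the time, the measured TCP pose, the force, the opening and the grip force at its end, in the units of the state.
- r.get_state(): the state, without advancing time (a new reading comes with each control period).
- r.get_image(name): name is "scene" or "top" or "wrist"; returns a dict with "image" (400x640x3 uint8, blue, green, red), "fx", "fy", "cx", "cy" (pixels), "R" (3x3) and "t" (3): a world point X has camera coordinates R X + t; the wrist camera has in their place "mount" (4x4, takes a point from camera to tool coordinates, whose origin is the TCP and whose axes are the flange's). Camera axes: x right, y down, z forward; pixel columns grow to the right and rows downward; lengths in mm; the calibration is good to about 2 mm. A picture is of the moment at which its call begins: read the wrist's pose just before it. There is no depth.
- r.hand_in(): hands the job in; it is judged then, once.
The state is a dict: "clock": time; "joint_pos": joint angles; "qd": joint speeds; "joint_torque": joint torques, N m; "ee_pos": TCP position; "eef_rot": TCP orientation; "contact_force": force on the tool from outside, world axes, zero at the start; "ft_torque": the same for the moment, N m; "gripper_width": finger opening in mm; "grasp_force": force on a finger pad.
Only numpy, scipy, OpenCV 4.12 (cv2) and the standard library are available. Lean on these libraries where they do the work, as an engineer would, in place of code of your own. Each camera call takes 0.05 s, during which the arm holds its last target. There are 200 camera calls.

## Task

Slide the empty glass beaker off the round drip pad under the retort stand and leave it standing on the bench; then hang the vial carrier that has the open hook from the lower loop of the wire link on the stand, so that it hangs there freely and still, above the pad. The link hangs on a spring balance: let the carrier down gently until the spring bears its weight before you let go, so that the chain neither jerks nor is strained, keep the link on its hook, and leave everything else on the bench where it stands.

Things in the scene. Friction and masses are not known exactly. Their poses are not given: they have to be found in the camera images.
- stand: Retort stand, fixed. Origin: centre of its drip pad on the bench, below the link. +x runs from the pad to its rod (135 mm off, 452 mm tall) and base plate (12 mm high, x 95 to 215 mm, 200 mm wide), away from the robot; yaw within 0.25 rad of the world's. From its boom (425 mm up) a spring balance, a clear 26 mm tube, bottom 346 mm up, hangs over the pad with a sprung hook below it.
- pad (a point): Centre of the round drip pad (150 mm across, thin, no obstacle), at bench height.
- boom_hook (a point): Lowest point of the spring balance's hook (8 mm bar, centre line), 322 mm above the pad centre at the start; the link's top ring hangs in it. The hook is sprung: it sinks straight down about 9 mm for each newton hung on it (45 mm at most) and springs back when unloaded; let go before it carries the weight, the chain would jerk down and bounce.
- link: First item: rigid flat link of 5 mm steel wire, 60 g, hanging loose in the balance's hook; it swings when touched. Top ring, straight rod, closed lower loop, all in its own y (sideways) - z (up) plane; its x, about the stand's x, is the way through the loops. Origin: middle of the lower loop's bottom bar (centre line), 182 mm over the bench at the start.
- link_bar (a point): Middle of the bottom bar of the link's lower loop, on the wire's centre line (the link's origin). The loop's opening above it is 24 mm wide (y) and 32 mm high (2.5 to 34.5 mm above this point); the bar's straight part is 21 mm long, the corners are bevelled.
- link_top (a point): In the link's top ring, 6.5 mm below its upper bar's centre line: lies at boom_hook when the link hangs right.
- carrier: Second item: vial carrier, 130 to 230 g. Steel tray (x -38 to 46 mm, 80 mm wide, 22 high) with four fixed vials (46 mm high), an upright white grip plate at its -x end and an open wire hook. Origin: underside, below the hook's crown. The hook points to its +x, at the start within 0.4 rad of world x. Hung, it ends 29 to 39 mm over the bench: the beaker is in its way.
- carrier_hook (a point): Middle of the crown of the carrier's hook (6 mm wire, centre line), 138 mm above its underside. The hook is an upside-down U: a wire from the plate runs level at 112 mm height to the shank at x = -10 mm, crown flat from -5 to +5 mm, point at +10 mm coming down to 120 mm above the underside; 14 mm gap inside. Hung, this point rests 5.5 mm above link_bar.
- carrier_plate (a point): Grip point of the carrier, 78 mm above its underside and 50 mm to -x of the crown: middle of the upright plate, 26 mm wide (x), 10 mm thick (y: grip across this), top at 100 mm. An upright gripper would hit the hanging link: tilt the gripper's body back towards the robot by 20 degrees or more.
- beaker: Empty clear glass beaker, 66 mm across, 55 mm high, straight sides, 130 to 230 g, standing on the pad. Origin: centre of its underside. It slides when pushed low (high up it may tip); the bench on the pad's +y side is free for 170 mm from the pad's centre.
- caddy: Another vial carrier with the same tray and plate but a T-shaped grip (46 mm bar, 133 mm high) and no hook: not to be used. Origin: as the carrier's.
- flask: Bystander: stoppered conical glass flask, 72 mm across, 118 mm high. Origin: centre of underside.
- vial: Bystander: small white vial, 20 mm across, 32 mm high. Origin: centre of underside.
- jar: Bystander: amber glass jar, 60 mm across, 75 mm high. Origin: centre of underside.
There are look-alikes about, which are no part of the job. Leave any purple or red look-alike of the beaker alone.

How it is judged:
By the outcome, as a careful person would: the job done as asked, in the order asked, and still so for the second after the job is handed in, with the robot touching nothing.
It also fails if it takes over 72 s, if anything falls off the work surface, if the arm or the gripper's body presses on something with over 40 N, if the wrist force passes 120 N, or if a joint passes its speed limit or range.

## Working session

There is one attempt and no reset: what is moved stays moved. The work goes in short steps, Python scripts to look and compute and a tool call to move; the robot and the scene stay as the last step left them, time stands still between calls to the robot, and variables do not carry over. Pictures are saved under pics/ and viewed, at most 11 in all, crops included, and the job is handed in when it is done.

Besides the shell and the picture viewer there is one more tool, called after ">>>" by a JSON object that holds its "fn" and its "kwargs". arm_command: Moves the arm, as the interface text tells. Shift numbers are shares of 30 mm and turn numbers shares of 0.12 rad, none past 1 either way. Its arguments: {"type":"object","properties":{"plan":{"type":"array"}},"required":["plan"]}

```bash
ls; mkdir -p pics; cat > h.py <<'E'
import numpy as np, cv2
from workcell import r
from scipy.spatial.transform import Rotation as Ro
def cam(name):
    s=r.get_state(); d=r.get_image(name)
    d['K']=np.array([[d['fx'],0,d['cx']],[0,d['fy'],d['cy']],[0,0,1.]])
    if name=='wrist':
        T=np.eye(4);T[:3,:3]=Ro.from_rotvec(s['eef_rot']).as_matrix();T[:3,3]=s['ee_pos']
        M=np.linalg.inv(T@np.array(d['mount']));d['R'],d['t']=M[:3,:3],M[:3,3]
    d['R']=np.array(d['R']);d['t']=np.array(d['t']).ravel()
    return d
def ray(d,p):
    v=d['R'].T@np.linalg.inv(d['K'])@np.array([p[0],p[1],1.]); return -d['R'].T@d['t'], v/np.linalg.norm(v)
def onz(d,p,z):
    o,v=ray(d,p); return o+v*(z-o[2])/v[2]
def tri(d1,p1,d2,p2):
    o1,v1=ray(d1,p1);o2,v2=ray(d2,p2)
    A=np.c_[v1,-v2];s=np.linalg.lstsq(A,o2-o1,rcond=None)[0]
    a,b=o1+s[0]*v1,o2+s[1]*v2; return (a+b)/2,np.linalg.norm(a-b)
def proj(d,X):
    c=d['R']@np.array(X,float)+d['t'];q=d['K']@c;return q[:2]/q[2]
E
python3 - <<'E'
from h import *
import pickle
for n in('scene','top'):
    d=cam(n);cv2.imwrite(f'pics/{n}0.png',d['image']);pickle.dump(d,open(n+'0.pkl','wb'))
    print(n,-d['R'].T@d['t'],d['R'][2],d['fx'])
s=r.get_state();print(s['eef_rot'],s['contact_force'],s['clock'])
E
```

```text
pics
scene [1053.12528656  605.62845667  806.07773015] [-0.51274324 -0.65051929 -0.56028476] 461.69059265854946
top [ 392.83442597  -89.87770497 1288.46393504] [ 0.09642939  0.0166895  -0.9951999 ] 411.2649949618889
[-3.05691863e+00 -7.18701904e-01  7.36624934e-04] [-0.15340966  0.27541618  0.33950608] 0.1
```

View pics/scene0.png

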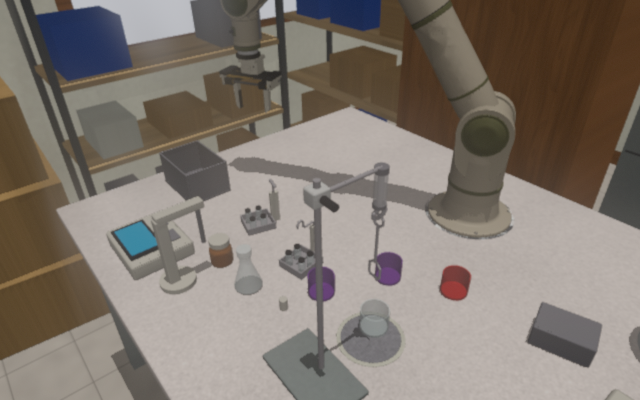

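View pics/top0.png

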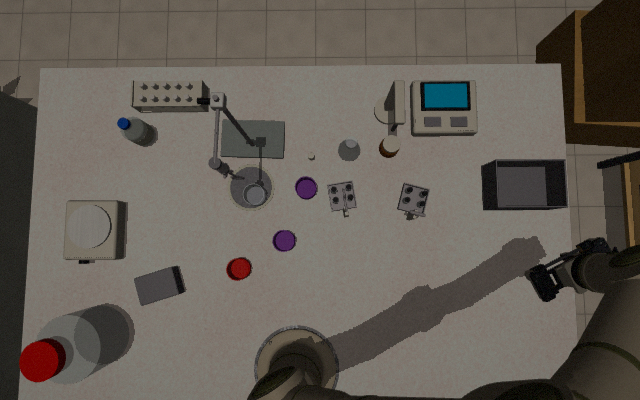

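Two carriers could be meant: one at scene (300,258) / top (342,197) and one at scene (258,220) / top (413,199). The first seems to have an open hook, and the second a T bar. I'll confirm with an enlarged crop, with the pad and beaker beside it.

```bash
python3 - <<'E'
from h import *
a=cv2.imread('pics/scene0.png');b=cv2.imread('pics/top0.png')
A=cv2.resize(a[155:365,230:410],None,fx=2.8,fy=2.8,interpolation=cv2.INTER_CUBIC)
B=np.vstack([cv2.resize(b[160:220,225:299],None,fx=4,fy=4,interpolation=cv2.INTER_CUBIC),cv2.resize(b[172:222,320:394],None,fx=4,fy=4,interpolation=cv2.INTER_CUBIC)])
H=588;im=np.zeros((H,800,3),np.uint8);im[:A.shape[0],:A.shape[1]]=A[:H];im[:B.shape[0],504:504+B.shape[1]]=B[:H]
cv2.imwrite('pics/crop1.png',np.clip(im*1.4,0,255).astype(np.uint8))
E
```

```text
(no output)
```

View pics/crop1.png

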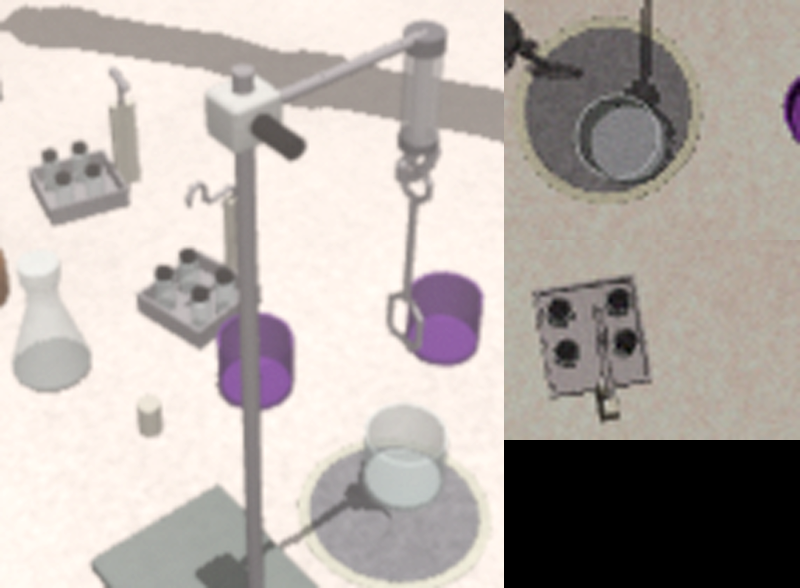

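The crop confirms it. The carrier with the open hook is at scene (300,258), with its crown near scene (300,222). Its plate in the top view is near (346,211). The far one at scene (258,220) has a T bar, so it's the caddy. The clear beaker is at top (255,196) on the pad. The link's lower loop is at scene (375,275).

```bash
python3 - <<'E'
from h import *
import pickle
s=pickle.load(open('scene0.pkl','rb'));t=pickle.load(open('top0.pkl','rb'))
f=lambda x:np.round(x,1)
hsv=cv2.cvtColor(t['image'],cv2.COLOR_BGR2HSV)
# pad: yellow rim + outline via rays on crop px
C=lambda u,v:((u-504)/4+225,v/4+160)
rim=[C(520,110),C(697,108),C(607,20),C(612,202)]
P=np.array([onz(t,p,0) for p in rim]);print('pad rim',f(P[:,:2]),'c',f(P.mean(0)))
S=lambda u,v:(u/2.8+230,v/2.8+155)
P2=np.array([onz(s,S(u,v),0) for u,v in [(302,508),(487,510),(400,583),(395,445)]]);print('pad scene',f(P2),f((P2[0]+P2[1])/2))
# beaker: base/rim
print('beaker rim top',[f(onz(t,C(*q),55)) for q in[(577,138),(668,138),(620,95),(625,183)]])
print('beaker rim scene',[f(onz(s,S(*q),55)) for q in[(365,440),(445,440)]], 'base',[f(onz(s,S(*q),0)) for q in[(365,480),(441,480),(402,506)]])
# link
print('bar',f(onz(s,S(406,341),182)),'ringtop',f(onz(s,S(418,150),330)),'rodtop',f(onz(s,S(415,203),300)))
# carrier
D=lambda u,v:((u-504)/4+320,(v-240)/4+172)
T=np.array([onz(t,D(*q),22) for q in[(533,290),(633,275),(650,380),(552,397)]]);print('tray',f(T),f(T.mean(0)))
print('edges',f(np.linalg.norm(np.diff(np.r_[T,T[:1]],axis=0),axis=1)))
print('plate',f(onz(t,D(608,395),100)),'plate scene top',f(onz(s,S(232,196),100)))
print('crown top',f(onz(t,D(600,312),138)),'scene',f(onz(s,S(198,187),138)))
print('tri plate',tri(t,D(608,395),s,S(232,196)))
a=T[1]-T[2]+T[0]-T[3];print('yaw',np.arctan2(a[1],a[0]))
E
```

```text
pad rim [[550.8 215.1]
 [551.8  74.7]
 [622.6 147. ]
 [477.6 141. ]] c [550.7 144.4   0. ]
pad scene [[606.7 100.5   0. ]
 [498.1 194.3  -0. ]
 [597.1 198.8   0. ]
 [505.7 100.8  -0. ]] [552.4 147.4  -0. ]
beaker rim top [array([522.6, 158.4,  55. ]), array([522.3,  89.4,  55. ]), array([555.2, 126.2,  55. ]), array([488.3, 121.5,  55. ])]
beaker rim scene [array([557.1, 116.8,  55. ]), array([510.3, 156.3,  55. ])] base [array([549.9, 111.7,   0. ]), array([503.7, 150.6,   0. ]), array([545.8, 149.2,   0. ])]
bar [556.2 151.4 182. ] ringtop [541.9 137.7 330. ] rodtop [554.2 149.4 300. ]
tray [[ 556.3  -96.    22. ]
 [ 567.7 -173.5   22. ]
 [ 486.  -185.8   22. ]
 [ 473.1 -110.3   22. ]] [ 520.8 -141.4   22. ]
edges [78.4 82.6 76.7 84.4]
plate [ 469.5 -149.5  100. ] plate scene top [ 475.9 -146.8  100. ]
crown top [ 525.5 -142.4  138. ] scene [ 521.3 -136.   138. ]
tri plate (array([ 470.96341827, -150.73022311,   95.28879891]), np.float64(3.0599583166011532))
yaw 0.15996488447225446
```

>>> {"fn": "arm_command", "kwargs": {"plan": [[1,0,0,-1,0.85],[1,0,0,-1,0.85],[1,0,0,-1,0.85],[1,0,0,-1,0],[1,0,0,-1,0],[1,0,0,-1,0],[1,0,0,-1,0],[1,0,0,-1,0],[1,0,0,-1,0],[1,0,0,-1,0],[1,0,0,-1,0],[1,0,0,-1,0]]}}

```text
clock: 1.1
ee_pos: [322.8, -648.7, 601.9]
eef_rot: [-3.132, -0.244, 0.0]
contact_force: [-0.7, -1.4, 0.7]
gripper_width: 92.9
grasp_force: 0.0
```

```bash
cat >> h.py <<'E'
def st():
    s=r.get_state();R=Ro.from_rotvec(s['eef_rot']).as_matrix()
    print('t',s['clock'],'q',np.round(s['joint_pos'],3),'p',np.round(s['ee_pos'],1),'\nx',np.round(R[:,0],3),'y',np.round(R[:,1],3),'z',np.round(R[:,2],3),'F',np.round(s['contact_force'],1),'w',round(s['gripper_width'],1),'g',round(s['grasp_force'],1))
    return s,R
E
python3 -c "
from h import *
st()"
```

```text
t 1.1 q [ 0.969  0.454  0.12   1.    -0.053  1.691 -0.344] p [ 322.8 -648.7  601.9] 
x [ 0.988  0.155 -0.   ] y [ 0.155 -0.988 -0.001] z [-0.     0.001 -1.   ] F [-0.7 -1.4  0.7] w 92.9 g 0.0
```

>>> {"fn": "arm_command", "kwargs": {"plan": [[1,0,0,-1,0],[1,0,0,-1,0],[1,0,0,-1,0],[1,0,0,-1,0],[1,0,0,-1,0],[1,0,0,-1,0]]}}

```text
clock: 1.6
ee_pos: [309.3, -621.2, 724.4]
eef_rot: [3.057, 0.238, 0.046]
contact_force: [0.8, -0.5, -0.7]
gripper_width: 93.1
grasp_force: 0.0
```

```bash
python3 -c "
from h import *
st()"
```

```text
t 1.6 q [ 0.896  0.408  0.272  0.802 -0.114  1.862 -0.31 ] p [ 309.3 -621.2  724.4] 
x [0.987 0.156 0.024] y [ 0.154 -0.985  0.077] z [ 0.036 -0.072 -0.997] F [ 0.8 -0.5 -0.7] w 93.1 g 0.0
```

Driving joint 6 to its range end tilts the tool radially outward, which is the tilt I need. I'll swing toward the work area, then check that the tilt persists.

>>> {"fn": "arm_command", "kwargs": {"plan": [[1,0.5,-0.9,0.3,0],[1,0.6,-0.9,0.3,0],[1,0.6,-0.9,0.3,0],[1,0.6,-0.9,0.2,0],[1,0.6,-0.9,0.1,0],[1,0.6,-0.9,0.1,0],[1,0.6,-0.9,0.1,0],[1,0.6,-0.9,0,0],[1,0.6,-0.9,0,0],[1,0.6,-0.9,0,0],[1,0.6,-0.9,0,0],[1,0.6,-0.9,0,0]]}}

```text
clock: 2.6
ee_pos: [470.7, -270.4, 662.9]
eef_rot: [3.056, 0.24, 0.047]
contact_force: [0.2, -0.4, 0.7]
gripper_width: 92.9
grasp_force: 0.0
```

```bash
python3 -c "
from h import *
st()"
```

```text
t 2.6 q [ 0.328  0.121  0.069  1.329  0.045  1.629 -1.014] p [ 470.7 -270.4  662.9] 
x [0.987 0.157 0.025] y [ 0.154 -0.985  0.078] z [ 0.036 -0.073 -0.997] F [ 0.2 -0.4  0.7] w 92.9 g 0.0
```

```bash
python3 - <<'E'
from h import *
import pickle
t=pickle.load(open('top0.pkl','rb'));s=pickle.load(open('scene0.pkl','rb'))
b=t['image'].astype(int)
roi=b[115:165,215:295];print(roi[20,40],roi[30,20])
c=roi[20,20];m=(np.abs(roi-c).sum(2)<30).astype(np.uint8)
n,l,stt,_=cv2.connectedComponentsWithStats(m);k=1+np.argmax(stt[1:,4]);ys,xs=np.where(l==k)
q=cv2.boxPoints(cv2.minAreaRect(np.c_[xs,ys].astype(np.float32)))+[215,115]
P=np.array([onz(t,p,12) for p in q]);print(np.round(q,1),np.round(P,1),P.mean(0))
e=np.diff(np.r_[P,P[:1]],axis=0);print(np.linalg.norm(e,axis=1),np.arctan2(e[:,1],e[:,0]))
E
```

```text
[77 82 80] [75 80 78]
[[235.1 154.5]
 [237.1 118.5]
 [284.2 121.1]
 [282.2 157.1]] [[654.3 195.   12. ]
 [770.8 190.6  12. ]
 [761.3  40.2  12. ]
 [645.2  45.8  12. ]] [707.90198347 117.89461029  12.        ]
[116.57709471 150.71494736 116.24815727 149.42798537] [-0.03720376 -1.63421864  3.09338721  1.50939726]
```

>>> {"fn": "arm_command", "kwargs": {"plan": [[1,0.3,-1,0,0],[1,0.3,-1,0,0],[1,0.3,-1,0,0],[1,0.3,-1,0,0],[1,0.3,-1,0,0],[1,0.3,-1,0,0],[1,0.3,-1,0,0],[1,0.3,-1,0,0],[1,0.3,-1,0,0],[1,0.3,-1,0,0],[1,0.3,-1,0,0],[1,0.3,-1,0,0]]}}

```text
clock: 3.6
ee_pos: [521.3, 100.2, 637.9]
eef_rot: [3.056, 0.24, 0.048]
contact_force: [0.1, -0.7, -0.1]
gripper_width: 93.5
grasp_force: 0.0
```

```bash
python3 -c "
from h import *
st()"
```

```text
t 3.6 q [-0.145  0.135 -0.243  1.371  0.114  1.632 -1.793] p [521.3 100.2 637.9] 
x [0.987 0.157 0.025] y [ 0.154 -0.985  0.078] z [ 0.037 -0.073 -0.997] F [ 0.1 -0.7 -0.1] w 93.5 g 0.0
```

>>> {"fn": "arm_command", "kwargs": {"plan": [[1,0,-0.5,-1,0],[1,0,-0.5,-1,0],[1,0,0,-1,0],[1,0,0,-1,0],[1,0,0,-1,0],[1,0,0,-1,0],[1,0,0,-1,0],[1,0,0,-1,0],[1,0,0,-1,0],[1,0,0,-1,0]]}}

```text
clock: 4.43
ee_pos: [520.1, 134.0, 750.2]
eef_rot: [3.055, 0.24, 0.077]
contact_force: [0.2, -0.2, -0.2]
gripper_width: 92.8
grasp_force: 0.0
```

```bash
python3 -c "
from h import *
st()"
```

```text
t 4.4333 q [-1.036  0.195  0.879  1.11  -0.072  1.862 -1.605] p [520.1 134.  750.2] 
x [0.986 0.158 0.044] y [ 0.154 -0.985  0.08 ] z [ 0.056 -0.072 -0.996] F [ 0.2 -0.2 -0.2] w 92.8 g 0.0
```

>>> {"fn": "arm_command", "kwargs": {"plan": [[1,1,0,-0.8,0],[1,1,0,-0.8,0],[1,1,0,-0.8,0],[1,1,0,-0.8,0],[1,1,0,-0.8,0],[1,1,0,-0.8,0]]}}

```text
clock: 4.93
ee_pos: [649.1, 156.3, 794.4]
eef_rot: [3.056, 0.25, 0.324]
contact_force: [-0.3, -0.4, -0.3]
gripper_width: 93.1
grasp_force: 0.0
```

```bash
python3 -c "
from h import *
st()"
```

```text
t 4.9333 q [-0.633  0.354  0.531  0.762 -0.11   1.862 -1.597] p [649.1 156.3 794.4] 
x [0.965 0.167 0.203] y [ 0.154 -0.985  0.074] z [ 0.212 -0.04  -0.976] F [-0.3 -0.4 -0.3] w 93.1 g 0.0
```

>>> {"fn": "arm_command", "kwargs": {"plan": [[1,1,-0.3,-0.8,0],[1,1,-0.3,-0.8,0],[1,1,-0.3,-0.8,0],[1,1,-0.3,-0.8,0],[1,1,-0.3,-0.8,0],[1,1,0,-0.8,0]]}}

```text
clock: 5.43
ee_pos: [717.1, 213.2, 845.5]
eef_rot: [3.04, 0.263, 0.598]
contact_force: [0.8, -0.6, -0.4]
gripper_width: 93.0
grasp_force: 0.0
```

```bash
python3 -c "
from h import *
st()"
```

```text
t 5.4333 q [-0.583  0.471  0.511  0.467 -0.17   1.862 -1.642] p [717.1 213.2 845.5] 
x [0.912 0.172 0.373] y [ 0.159 -0.985  0.064] z [ 0.379  0.001 -0.926] F [ 0.8 -0.6 -0.4] w 93.0 g 0.0
```

>>> {"fn": "arm_command", "kwargs": {"plan": [[1,1,0,-0.8,0],[1,1,0,-0.8,0],[1,1,0,-0.8,0]]}}

```text
clock: 5.68
ee_pos: [735.3, 212.5, 878.8]
eef_rot: [3.022, 0.265, 0.735]
contact_force: [-0.3, 0.2, -0.7]
gripper_width: 92.9
grasp_force: 0.0
```

```bash
python3 -c "
from h import *
st()"
```

```text
t 5.6833 q [-0.545  0.501  0.538  0.345 -0.222  1.862 -1.637] p [735.3 212.5 878.8] 
x [0.875 0.169 0.454] y [ 0.159 -0.985  0.06 ] z [ 0.458  0.02  -0.889] F [-0.3  0.2 -0.7] w 92.9 g 0.0
```

```bash
cat > fk.py <<'E'
import numpy as np, itertools
from scipy.spatial.transform import Rotation as Ro
from scipy.optimize import least_squares
Q=np.array([[1.032,.599,-.003,1.599,.002,.943,-.08],[.969,.454,.12,1,-.053,1.691,-.344],[.896,.408,.272,.802,-.114,1.862,-.31],[.328,.121,.069,1.329,.045,1.629,-1.014],[-.145,.135,-.243,1.371,.114,1.632,-1.793],[-1.036,.195,.879,1.11,-.072,1.862,-1.605],[-.633,.354,.531,.762,-.11,1.862,-1.597],[-.583,.471,.511,.467,-.17,1.862,-1.642],[-.545,.501,.538,.345,-.222,1.862,-1.637]])
P=np.array([[323,-649.1,240.6],[322.8,-648.7,601.9],[309.3,-621.2,724.4],[470.7,-270.4,662.9],[521.3,100.2,637.9],[520.1,134,750.2],[649.1,156.3,794.4],[717.1,213.2,845.5],[735.3,212.5,878.8]])
def fk(q,p,s):
    R=Ro.from_euler('Z',s[0]*q[0]+p[6]); o=np.array([0,0,p[0]])
    R=R*Ro.from_euler('Y',q[1]);o=o+0
    R=R*Ro.from_euler('Z',s[1]*q[2]); o=o+R.apply([p[4],0,p[1]])
    R=R*Ro.from_euler('Y',q[3]); R=R*Ro.from_euler('Z',s[2]*q[4]); o=o+R.apply([-p[4]*0+p[5],0,p[2]])
    R=R*Ro.from_euler('Y',q[5]); o=o+R.apply([p[7],0,p[3]]); R=R*Ro.from_euler('Z',s[3]*q[6])
    return o,R
if __name__=='__main__':
    for s in itertools.product([1,-1],repeat=3):
        s=s+(1,)
        f=least_squares(lambda p:np.concatenate([fk(q,p,s)[0]-x for q,x in zip(Q,P)]),[330,420,400,250,0,0,0,0])
        print(s,round(np.sqrt(f.cost*2/27),2),np.round(f.x,3))
E
python3 fk.py
```

```text
(1, 1, 1, 1) 274.78 [ 3.851708e+03 -1.086046e+03  5.388480e+02  2.277606e+03  3.870870e+02
 -1.347440e+02 -8.400000e-02  5.486890e+02]
(1, 1, -1, 1) 316.85 [ 1.939802e+03 -5.035210e+02  5.093150e+02  5.325080e+02  4.358110e+02
  2.188470e+02 -2.630000e-01  5.994020e+02]
(1, -1, 1, 1) 316.65 [ 239.851 -313.796  672.516  469.517 -450.018 -993.887   -1.443  -82.902]
(1, -1, -1, 1) 263.64 [ 3.563744e+03 -3.619990e+02  5.991390e+02  2.327723e+03  1.293980e+02
  2.898070e+02  1.517000e+00  9.146520e+02]
(-1, 1, 1, 1) 107.53 [-8.63454e+02  1.41072e+03  5.32696e+02 -1.48285e+02 -3.08098e+02
  1.30690e+02 -2.20000e-01  9.69630e+01]
(-1, 1, -1, 1) 104.23 [-9.616900e+02  1.355705e+03  5.358650e+02 -3.174870e+02 -2.751390e+02
  1.301660e+02 -1.690000e-01  1.000050e+02]
(-1, -1, 1, 1) 19.41 [-5.6345e+01  7.8211e+02  4.4823e+02  2.3299e+01 -3.0327e+01  9.3557e+01
 -9.4000e-02  4.5500e-01]
(-1, -1, -1, 1) 4.69 [ 2.67062e+02  6.49640e+02  4.48345e+02  2.97821e+02 -9.80500e+00
  8.82200e+00 -8.50000e-02 -7.32300e+00]
```

```bash
cat > fk2.py <<'E'
from fk import *
def fk(q,p):
    q=np.array(q)
    R=Ro.from_euler('Z',-q[0]); o=R.apply([p[4],p[5],p[0]])
    R=R*Ro.from_euler('Y',q[1])*Ro.from_euler('Z',-q[2]); o=o+R.apply([p[6],p[7],p[1]])
    R=R*Ro.from_euler('Y',q[3])*Ro.from_euler('Z',-q[4]); o=o+R.apply([p[8],p[9],p[2]])
    R=R*Ro.from_euler('Y',q[5]); o=o+R.apply([0,0,p[3]]); return o,R.as_matrix()[:,2]
Z=np.array([[0,0,-1],[0,.001,-1],[.036,-.072,-.997],[.036,-.073,-.997],[.037,-.073,-.997],[.056,-.072,-.996],[.212,-.04,-.976],[.379,.001,-.926],[.458,.02,-.889]])
f=least_squares(lambda p:np.concatenate([np.r_[a-x,300*(b-z)] for q,x,z in zip(Q,P,Z) for a,b in [fk(q,p)]]+[p[4:]*.01]),[267,600,448,298,0,0,0,0,0,0])
p=f.x
if __name__=='__main__':
    print(np.round(p,1),np.abs(f.fun[:54]).max())
    lo=np.array([-2.57,-.35,-1.29,.11,-1.05,.11]);hi=np.array([2.57,1.97,1.29,2.56,4.19,1.86])
    z0=np.array([.458,.02,-.889])
    for nm,x in dict(beaker=[526,130,30],beaker_end=[536,268,30],carrier=[469,-149,80],carrier_up=[469,-149,250],hang=[503,150,140]).items():
        best=min((least_squares(lambda q:np.r_[(fk(q,p)[0]-x),300*(fk(q,p)[1]-z0),.1*q[2],.1*q[4]],np.clip(g,lo+.01,hi-.01),bounds=(lo,hi)) for g in np.random.default_rng(0).uniform(lo,hi,(12,6))),key=lambda g:g.cost)
        print(nm,best.cost,np.round(best.x,2),np.round(fk(best.x,p)[0]-x,1),np.round(fk(best.x,p)[1]-z0,3))
E
python3 fk2.py
```

```text
[ 2.826e+02  6.473e+02  4.428e+02  3.166e+02 -3.000e-01 -2.990e+01
 -4.000e-01 -2.510e+01  3.000e-01 -1.800e+00] 0.390579228090919
beaker 0.028567731524898585 [ 0.16  0.95 -0.94  2.46  2.07  1.01] [0. 0. 0.] [-0. -0.  0.]
beaker_end 0.024136312323565154 [-0.26  0.84 -0.67  2.31  1.96  0.81] [0. 0. 0.] [-0. -0.  0.]
carrier 0.03113358855866886 [ 1.07  0.99 -1.29  2.53  2.01  0.89] [ 0. -0.  0.] [-0. -0.  0.]
carrier_up 0.0060320284050025055 [ 0.53  0.22 -0.29  2.39 -0.77  0.11] [ 0. -0.  0.] [-0. -0.  0.]
hang 0.022868275151749818 [ 0.01  0.57 -0.75  2.44  1.87  0.64] [0. 0. 0.] [-0. -0.  0.]
```

```bash
cat > ik.py <<'E'
from fk2 import *
R0=Ro.from_rotvec([-3.05691863,-.718701904,.0007])
LO=np.array([-2.57,-.35,-1.29,.11,-1.05,.11,-2.63]);HI=-LO;HI[[1,3,4,5]]=[1.97,2.56,4.19,1.86];
def fkR(q,sg,c):
    o,_=fk(q,p)
    R=Ro.from_euler('Z',-q[0])*Ro.from_euler('Y',q[1])*Ro.from_euler('Z',-q[2])*Ro.from_euler('Y',q[3])*Ro.from_euler('Z',-q[4])*Ro.from_euler('Y',q[5])*Ro.from_euler('Z',sg*q[6]+c)
    return o,R
# calibrate q7
tx=[(Q[0],[.895,.446,0]),(Q[4],[.987,.157,.025]),(Q[8],[.875,.169,.454])]
best=min((sum(np.linalg.norm(fkR(q,sg,c)[1].as_matrix()[:,0]-x) for q,x in tx),sg,c) for sg in(1,-1) for c in np.arange(-3.14,3.15,.01))
SG,C=best[1:]
def step(q,x,R,w=.02):
    g=least_squares(lambda v:np.r_[fkR(v,SG,C)[0]-x,300*(fkR(v,SG,C)[1]*R.inv()).as_rotvec(),w*30*(v-q)],np.clip(q,LO+.001,HI-.001),bounds=(LO,HI))
    o,RR=fkR(g.x,SG,C);return g.x,np.linalg.norm(o-x),np.linalg.norm((RR*R.inv()).as_rotvec())
def tool(phi,psi,roll=0):
    z=np.array([np.sin(phi)*np.cos(psi),np.sin(phi)*np.sin(psi),-np.cos(phi)]);y=np.array([np.sin(psi),-np.cos(psi),0])
    return Ro.from_matrix(np.c_[np.cross(y,z),y,z])
def path(q,x0,wps,R,n=12):
    for w in wps:
        for k in range(1,n+1):
            q,e,a=step(q,np.array(x0)+(np.array(w)-x0)*k/n,R)
        x0=w;print(w,np.round(q,2),'err',round(e,1),round(a,3))
    return q
if __name__=='__main__':
    print(best)
    for phi in(.475,.36):
        R=tool(phi,.044);b=[526,130,30]
        q=path(Q[8],[735,212,879],[[600,150,500],[436,126,207],b,[536,268,30],[444,264,207]],R)
        q=path(q,[444,264,207],[[430,60,280],[430,-155,230],[469,-149,80],[469,-149,230],[420,50,250],[470,150,160],[503,150,160]],R)
E
python3 ik.py
```

```text
(np.float64(0.002722695599861088), -1, np.float64(1.5699999999998995))
[600, 150, 500] [-0.9   0.08  0.53  1.84  0.16  0.79 -2.  ] err 0.0 0.0
[436, 126, 207] [-0.96  0.25  0.51  2.49  0.63  0.11 -2.63] err 16.6 0.084
[526, 130, 30] [-0.5   0.65  0.11  2.24  0.69  0.11 -2.63] err 42.1 0.274
[536, 268, 30] [-0.93  0.74  0.34  2.15  0.39  0.11 -2.63] err 29.5 0.204
[444, 264, 207] [-1.36  0.4   0.71  2.39  0.36  0.11 -2.63] err 5.9 0.034
[430, 60, 280] [-1.1   0.05  0.79  2.52  0.64  0.16 -2.47] err 0.0 0.0
[430, -155, 230] [ 1.07  0.31 -0.9   2.46  1.38  0.11 -2.63] err 0.3 0.002
[469, -149, 80] [ 1.2   0.94 -1.29  2.36  1.59  0.66 -2.63] err 30.8 0.18
[469, -149, 230] [ 0.91  0.33 -0.78  2.4   1.3   0.12 -2.58] err 0.0 0.0
[420, 50, 250] [-0.73  0.1   0.42  2.55  0.81  0.11 -2.63] err 6.1 0.029
[470, 150, 160] [-0.82  0.38  0.35  2.4   0.6   0.11 -2.63] err 24.2 0.136
[503, 150, 160] [-0.73  0.41  0.29  2.35  0.63  0.11 -2.63] err 20.6 0.122
[600, 150, 500] [-0.75  0.13  0.41  1.75  0.07  0.93 -1.91] err 0.0 0.0
[436, 126, 207] [-0.77  0.26  0.32  2.48  0.64  0.11 -2.63] err 1.3 0.007
[526, 130, 30] [-0.43  0.66  0.04  2.24  0.71  0.11 -2.63] err 28.5 0.185
[536, 268, 30] [-0.81  0.72  0.22  2.16  0.45  0.11 -2.63] err 17.9 0.123
[444, 264, 207] [-1.13  0.36  0.44  2.34  0.39  0.21 -2.63] err 0.0 0.0
[430, 60, 280] [-0.67  0.07  0.35  2.43  0.24  0.31 -2.07] err 0.0 0.0
[430, -155, 230] [ 0.45  0.22 -0.17  2.41 -0.44  0.19 -0.82] err 0.0 0.0
[469, -149, 80] [ 0.34  0.54 -0.07  2.34 -1.05  0.11 -0.2 ] err 24.2 0.141
[469, -149, 230] [ 0.04  0.26  0.27  2.37 -0.82  0.26 -0.46] err 0.0 0.0
[420, 50, 250] [-1.11  0.17  0.94  2.51 -0.43  0.19 -1.31] err 0.0 0.0
[470, 150, 160] [-0.93  0.44  0.56  2.41 -1.05  0.11 -0.94] err 8.0 0.044
[503, 150, 160] [-0.86  0.46  0.52  2.37 -1.05  0.11 -0.92] err 4.8 0.028
```

```bash
cat > t1.py <<'E'
from ik import *
for phi in(.475,.4,.36):
    print('phi',phi)
    R=tool(phi,.044)*Ro.from_euler('Z',np.pi);q0=Q[8].copy();q0[6]+=np.pi
    q=path(q0,[735,212,879],[[600,150,500],[436,126,207],[526,130,30],[536,268,30],[444,264,207]],R)
    q=path(q,[444,264,207],[[430,60,280],[430,-155,230],[469,-149,80],[469,-149,230],[420,50,250],[470,150,160],[503,150,160]],R)
E
python3 t1.py
```

```text
phi 0.475
[600, 150, 500] [-0.9   0.08  0.53  1.84  0.16  0.79  1.14] err 0.0 0.0
[436, 126, 207] [-0.55  0.26 -0.02  2.55  1.95  0.25 -0.86] err 0.0 0.0
[526, 130, 30] [-0.21  0.77 -0.35  2.48  2.46  0.67 -1.27] err 0.0 0.0
[536, 268, 30] [-0.51  0.77 -0.28  2.32  2.15  0.57 -1.2 ] err 0.0 0.0
[444, 264, 207] [-0.75  0.34 -0.13  2.39  1.38  0.39 -0.55] err 0.0 0.0
[430, 60, 280] [-0.33  0.06 -0.05  2.49  0.85  0.21  0.43] err 0.0 0.0
[430, -155, 230] [ 1.07  0.31 -0.89  2.46  1.42  0.11  0.47] err 0.0 0.0
[469, -149, 80] [ 1.01  0.89 -1.13  2.53  2.12  0.76 -0.19] err 0.0 0.0
[469, -149, 230] [ 1.13  0.42 -1.09  2.39  1.39  0.28  0.46] err 0.0 0.0
[420, 50, 250] [ 0.71  0.29 -1.27  2.51  1.43  0.48 -0.17] err 0.0 0.0
[470, 150, 160] [ 0.22  0.65 -1.16  2.48  1.69  0.89 -0.64] err 0.0 0.0
[503, 150, 160] [ 0.25  0.67 -1.14  2.41  1.68  0.86 -0.55] err 0.0 0.0
phi 0.4
[600, 150, 500] [-0.86  0.11  0.52  1.79  0.08  0.88  1.22] err 0.0 0.0
[436, 126, 207] [-0.73  0.26  0.25  2.51  1.46  0.11 -0.32] err 0.0 0.0
[526, 130, 30] [-0.16  0.75 -0.39  2.43  2.31  0.56 -1.1 ] err 0.0 0.0
[536,
[... 812 characters left out ...]
0.13  0.75 -0.42  2.4   2.2   0.51 -0.98] err 0.0 0.0
[536, 268, 30] [-0.43  0.75 -0.34  2.25  1.88  0.46 -0.87] err 0.0 0.0
[444, 264, 207] [-0.46  0.36 -0.43  2.31  1.05  0.47 -0.18] err 0.0 0.0
[430, 60, 280] [ 0.15  0.11 -0.54  2.39  0.5   0.36  0.79] err 0.0 0.0
[430, -155, 230] [ 0.85  0.27 -0.66  2.39  0.35  0.2   1.52] err 0.0 0.0
[469, -149, 80] [ 0.88  0.75 -0.91  2.46  2.    0.52 -0.12] err 0.0 0.0
[469, -149, 230] [ 1.09  0.42 -1.08  2.32  0.95  0.39  0.87] err 0.0 0.0
[420, 50, 250] [ 0.6   0.24 -1.07  2.44  0.99  0.42  0.3 ] err 0.0 0.0
[470, 150, 160] [ 0.14  0.54 -0.93  2.4   1.5   0.63 -0.41] err 0.0 0.0
[503, 150, 160] [ 0.16  0.56 -0.91  2.34  1.47  0.62 -0.31] err 0.0 0.0
```

>>> {"fn": "arm_command", "kwargs": {"plan": [[1,0,0,0,-1],[1,0,0,0,-1],[1,0,0,0,-1],[1,0,0,0,-1],[1,0,0,0,-1],[1,0,0,0,-1],[1,0,0,0,-1],[1,0,0,0,-1],[1,0,0,0,-1],[1,0,0,0,-1],[1,0,0,0,-1],[1,0,0,0,-1]]}}

```text
clock: 6.68
ee_pos: [734.7, 212.3, 878.8]
eef_rot: [1.911, 2.008, 0.484]
contact_force: [-0.2, 0.2, 0.1]
gripper_width: 92.7
grasp_force: 0.0
```

>>> {"fn": "arm_command", "kwargs": {"plan": [[1,0,0,0,-1],[1,0,0,0,-1],[1,0,0,0,-1],[1,0,0,0,-1],[1,0,0,0,-1],[1,0,0,0,-1],[1,0,0,0,-1],[1,0,0,0,-1],[1,0,0,0,-1],[1,0,0,0,-1],[1,0,0,0,-1],[1,0,0,0,-1]]}}

```text
clock: 7.68
ee_pos: [734.7, 212.3, 878.7]
eef_rot: [0.108, 2.665, 0.055]
contact_force: [0.8, 1.0, -0.2]
gripper_width: 93.4
grasp_force: 0.0
```

```bash
cat >> h.py <<'E'
def go(*targets):
    "tool-axis mm from here through world targets, printed in units of 30 mm"
    s,R=st();p0=np.array(s['ee_pos'])
    for x in targets:
        d=R.T@(np.array(x)-p0);n=max(1,int(np.ceil(max(np.abs(d).max()/30,np.linalg.norm(d)/41))))
        print(x,'total',np.round(d/30,2),'rows',n,'each',np.round(d/30/n,3));p0=np.array(x)
E
python3 -c "
from h import *
go([600,150,500],[440,126,300])"
```

```text
t 7.6833 q [-0.527  0.495  0.449  0.344 -0.154  1.863  1.233] p [734.7 212.3 878.7] 
x [-0.887  0.086 -0.454] y [0.067 0.996 0.057] z [ 0.457  0.02  -0.889] F [ 0.8  1.  -0.2] w 93.4 g 0.0
[600, 150, 500] total [ 9.54 -3.09  9.13] rows 10 each [ 0.954 -0.309  0.913]
[440, 126, 300] total [ 7.69 -1.54  3.47] rows 8 each [ 0.961 -0.192  0.434]
```

```bash
python3 -c "
from ik import *
R=tool(.475,.04)*Ro.from_euler('Z',np.pi)
q=path(np.array([-.527,.495,.449,.344,-.154,1.862,1.233]),[735,212,879],[[470,115,570],[425,115,300],[436,126,207],[526,130,30],[536,268,30],[444,264,207]],R)
from h import *
go([470,115,570],[425,115,300])"
```

```text
[470, 115, 570] [-0.81 -0.18  0.25  1.9   0.32  1.02  0.94] err 0.0 0.0
[425, 115, 300] [-0.77  0.03  0.21  2.45  0.75  0.33  0.38] err 0.0 0.0
[436, 126, 207] [-0.58  0.26  0.02  2.56  1.96  0.24 -0.88] err 0.0 0.0
[526, 130, 30] [-0.23  0.77 -0.33  2.48  2.47  0.66 -1.29] err 0.0 0.0
[536, 268, 30] [-0.53  0.76 -0.26  2.32  2.16  0.56 -1.22] err 0.0 0.0
[444, 264, 207] [-0.79  0.34 -0.08  2.39  1.37  0.37 -0.55] err 0.0 0.0
t 7.6833 q [-0.527  0.495  0.449  0.344 -0.154  1.863  1.233] p [734.7 212.3 878.7] 
x [-0.887  0.086 -0.454] y [0.067 0.996 0.057] z [ 0.457  0.02  -0.889] F [ 0.8  1.  -0.2] w 93.4 g 0.0
[470, 115, 570] total [12.22 -4.41  5.05] rows 13 each [ 0.94  -0.339  0.389]
[425, 115, 300] total [ 5.42 -0.61  7.32] rows 8 each [ 0.677 -0.077  0.915]
```

>>> {"fn": "arm_command", "kwargs": {"plan": [[1,1,-0.37,0.42,0],[1,1,-0.37,0.42,0],[1,1,-0.37,0.42,0],[1,1,-0.37,0.42,0],[1,1,-0.37,0.42,0],[1,1,-0.37,0.42,0],[1,1,-0.37,0.42,0],[1,1,-0.37,0.42,0],[1,1,-0.37,0.42,0],[1,1,-0.37,0.42,0],[1,1,-0.37,0.42,0],[1,1,-0.37,0.42,-1]]}}

```text
clock: 8.68
ee_pos: [487.8, 122.4, 589.0]
eef_rot: [-0.04, 2.664, 0.019]
contact_force: [0.7, -0.1, 0.4]
gripper_width: 93.0
grasp_force: 0.0
```

```bash
python3 -c "
from h import *
go([425,115,300])"
```

```text
t 8.6833 q [-0.924 -0.164  0.354  1.838  0.33   1.056  0.935] p [487.8 122.4 589. ] 
x [-0.888 -0.025 -0.46 ] y [-0.032  0.999  0.007] z [ 0.459  0.02  -0.888] F [ 0.7 -0.1  0.4] w 93.0 g 0.0
[425, 115, 300] total [ 6.29 -0.24  7.59] rows 8 each [ 0.786 -0.03   0.948]
```

>>> {"fn": "arm_command", "kwargs": {"plan": [[1,0.8,0,0.95,0],[1,0.8,0,0.95,0],[1,0.8,0,0.95,0],[1,0.8,0,0.95,0],[1,0.8,0,0.95,0],[1,0.8,0,0.95,0],[1,0.8,0,0.95,0],[1,0.7,-0.2,0.95,0]]}}

```text
clock: 9.35
ee_pos: [424.7, 117.4, 299.8]
eef_rot: [-0.044, 2.665, 0.023]
contact_force: [2.5, -1.2, 0.4]
gripper_width: 93.1
grasp_force: 0.0
```

```bash
python3 - <<'E'
from h import *
import pickle
go([436,126,207],[526,130,30])
d=cam('wrist');cv2.imwrite('pics/w1.png',d['image']);pickle.dump(d,open('w1.pkl','wb'))
for n,X in dict(beaker=[526,130,0],bar=[553,148,182],pad=[551,146,0]).items():print(n,proj(d,X))
E
```

```text
t 9.35 q [-0.852  0.024  0.299  2.457  0.75   0.319  0.372] p [424.7 117.4 299.8] 
x [-0.888 -0.027 -0.458] y [-0.035  0.999  0.008] z [ 0.458  0.024 -0.889] F [ 2.5 -1.2  0.4] w 93.1 g 0.0
[436, 126, 207] total [1.08 0.25 2.93] rows 3 each [0.359 0.082 0.976]
[526, 130, 30] total [ 0.04 -0.02  6.62] rows 7 each [ 0.005 -0.003  0.946]
beaker [325.13731483 120.04221005]
bar [346.49546184 245.65020887]
pad [336.27818234 136.80993874]
```

View pics/w1.png

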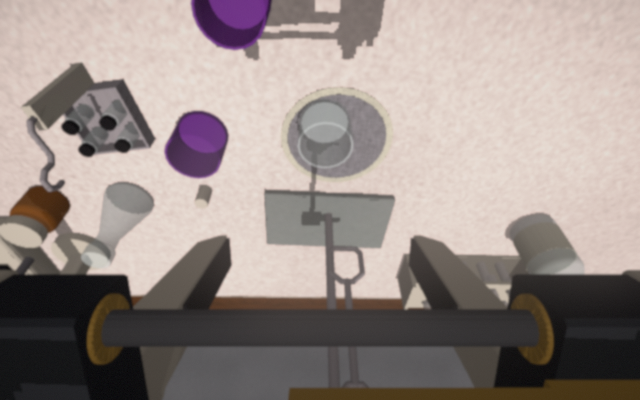

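The wrist view shows the beaker's base near (324,122) and rim near (326,145), and the pad at (336,132). The link's lower bar is near (347,248), matching the predicted (346,246). The carrier's hook is at left (45,150), with its plate at (58,95).

```bash
python3 - <<'E'
from h import *
import pickle
d=pickle.load(open('w1.pkl','rb'));s=pickle.load(open('scene0.pkl','rb'))
for n,p,z in[('base',(324,122),0),('rim',(326,145),55),('pad',(336,132),0),('bar',(347,248),182)]:print(n,np.round(onz(d,p,z),1))
print('bar tri',tri(d,(347,248),s,(375,276.8)))
E
```

```text
base [528.9 128.7   0. ]
rim [526.1 129.9  55. ]
pad [543.5 145.1   0. ]
bar [556.6 148.8 182. ]
bar tri (array([556.10682774, 149.84674077, 181.61922653]), np.float64(2.417123794857074))
```

>>> {"fn": "arm_command", "kwargs": {"plan": [[1,0.3,0.1,1,0],[1,0.3,0.1,1,0],[1,0.3,0.1,1,0],[1,0,0,0,0]]}}

```text
clock: 9.73
ee_pos: [443.9, 119.2, 257.5]
eef_rot: [-0.036, 2.641, 0.003]
contact_force: [0.3, -0.6, -0.7]
gripper_width: 93.3
grasp_force: 0.0
```

```bash
python3 - <<'E'
from h import *
go([526,130,30])
E
```

```text
t 9.7333 q [-0.891  0.152  0.388  2.508  1.301  0.182 -0.179] p [443.9 119.2 257.5] 
x [-0.877 -0.025 -0.479] y [-0.026  1.    -0.005] z [ 0.479  0.009 -0.878] F [ 0.3 -0.6 -0.7] w 93.3 g 0.0
[526, 130, 30] total [1.22 0.32 7.97] rows 8 each [0.153 0.04  0.996]
```

>>> {"fn": "arm_command", "kwargs": {"plan": [[1,0.1,0,0.6,0],[1,0.1,0.05,0.6,0],[1,0.1,0.05,0.6,0],[1,0.1,0.05,0.7,0],[1,0.1,0,0.7,0],[1,0.1,0,0.7,0],[1,0.1,0,0.7,0],[1,0,0,0.7,0],[1,0,0,0.7,0],[1,0,0,0,0]]}}

```text
clock: 10.57
ee_pos: [506.5, 118.5, 117.1]
eef_rot: [-0.031, 2.634, -0.014]
contact_force: [-0.6, 0.0, 0.8]
gripper_width: 93.0
grasp_force: 0.0
```

```bash
python3 - <<'E'
from h import *
go([527,130,30])
E
```

```text
t 10.5667 q [-0.341  0.549 -0.196  2.515  2.385  0.498 -1.262] p [506.5 118.5 117.1] 
x [-0.874 -0.024 -0.485] y [-0.019  1.    -0.016] z [ 0.486 -0.004 -0.874] F [-0.6  0.   0.8] w 93.0 g 0.0
[527, 130, 30] total [0.8  0.42 2.87] rows 3 each [0.268 0.139 0.956]
```

>>> {"fn": "arm_command", "kwargs": {"plan": [[1,0.2,0.2,0.4,0],[1,0.2,0.2,0.5,0],[1,0.2,0,0.6,0],[1,0.2,0,0.7,0],[1,0,0,0.6,0],[1,0,0,0,0]]}}

```text
clock: 11.07
ee_pos: [525.1, 130.0, 32.4]
eef_rot: [-0.033, 2.635, -0.015]
contact_force: [-0.6, -1.1, -0.1]
gripper_width: 92.8
grasp_force: 0.0
```

```bash
python3 - <<'E'
from h import *
go([527,130,30])
d=cam('wrist');cv2.imwrite('pics/w2.png',d['image'])
E
```

```text
t 11.0667 q [-0.301  0.773 -0.27   2.497  2.486  0.702 -1.367] p [525.1 130.   32.4] 
x [-0.874 -0.026 -0.485] y [-0.02   1.    -0.017] z [ 0.485 -0.005 -0.874] F [-0.6 -1.1 -0.1] w 92.8 g 0.0
[527, 130, 30] total [-0.02  0.    0.1 ] rows 1 each [-0.017  0.002  0.101]
```

View pics/w2.png

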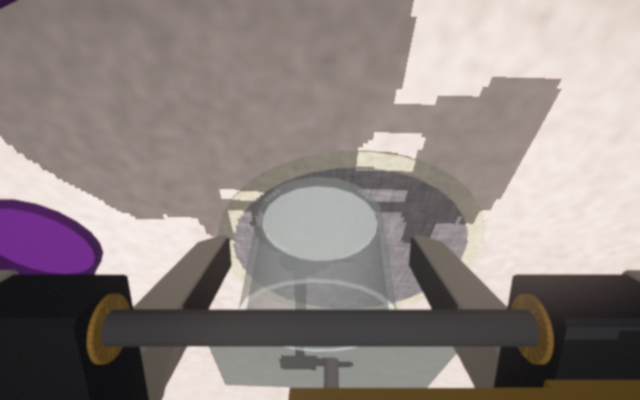

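The beaker stands centred between the fingers (base at (320,222)), so I'll close on it and slide it to +y.

>>> {"fn": "arm_command", "kwargs": {"plan": [[0.6,0,0,0,0],[0.6,0,0,0,0],[0.6,0,0,0,0],[0.6,0,0,0,0],[0.6,0,0,0,0],[0.6,0,0,0,0]]}}

```text
clock: 11.62
ee_pos: [523.5, 130.3, 33.6]
eef_rot: [-0.032, 2.635, -0.011]
contact_force: [-2.6, -1.3, 10.8]
gripper_width: 66.5
grasp_force: 30.0
```

```bash
python3 - <<'E'
from h import *
s,R=st();p=s['ee_pos'];print(R.T@[7,140,0]/30)
E
```

```text
t 11.6167 q [-0.301  0.77  -0.27   2.501  2.491  0.702 -1.374] p [523.5 130.3  33.6] 
x [-0.874 -0.025 -0.485] y [-0.021  1.    -0.013] z [ 0.485 -0.002 -0.874] F [-2.6 -1.3 10.8] w 66.5 g 30.0
[-0.32050012  4.66028683  0.10596481]
```

>>> {"fn": "arm_command", "kwargs": {"plan": [[0.6,0,0.2,-0.04,0],[0.6,-0.03,0.4,0.01,0],[0.6,-0.03,0.4,0.01,0],[0.6,-0.03,0.5,0.01,0],[0.6,-0.03,0.5,0.01,0],[0.6,-0.03,0.5,0.01,0],[0.6,-0.03,0.5,0.01,0],[0.6,-0.03,0.5,0.01,0],[0.6,-0.03,0.5,0.01,0],[0.6,-0.03,0.4,0.01,0],[0.6,0,0.2,0,0],[0.6,0,0,0,0]]}}

```text
clock: 12.62
ee_pos: [528.2, 270.8, 33.7]
eef_rot: [-0.035, 2.636, -0.008]
contact_force: [-0.8, 3.8, 2.7]
gripper_width: 66.0
grasp_force: 29.9
```

>>> {"fn": "arm_command", "kwargs": {"plan": [[1,0,0,0,0],[1,0,0,0,0],[1,0,0,0,0],[1,0,0,0,0],[1,0,0,0,0]]}}

```text
clock: 13.03
ee_pos: [528.2, 267.9, 33.1]
eef_rot: [-0.031, 2.638, -0.011]
contact_force: [0.0, 0.3, 0.4]
gripper_width: 91.9
grasp_force: 0.0
```

```bash
python3 - <<'E'
from h import *
st()
d=cam('top');cv2.imwrite('pics/t2.png',d['image'])
print(proj(d,[530,268,0]),proj(d,[551,146,0]))
w=cam('wrist');cv2.imwrite('pics/w3.png',w['image'])
im=np.zeros((480,800,3),np.uint8);im[:,:320]=cv2.resize(d['image'][150:230,200:253],(320,480));im[:300,320:]=cv2.resize(w['image'],(480,300));cv2.imwrite('pics/c2.png',im)
E
```

```text
t 13.0333 q [-0.603  0.761 -0.204  2.345  2.179  0.581 -1.298] p [528.2 267.9  33.1] 
x [-0.875 -0.024 -0.483] y [-0.02   1.    -0.014] z [ 0.483 -0.002 -0.876] F [0.  0.3 0.4] w 91.9 g 0.0
[212.21730753 194.09636254] [250.75032983 187.35551986]
```

View pics/c2.png

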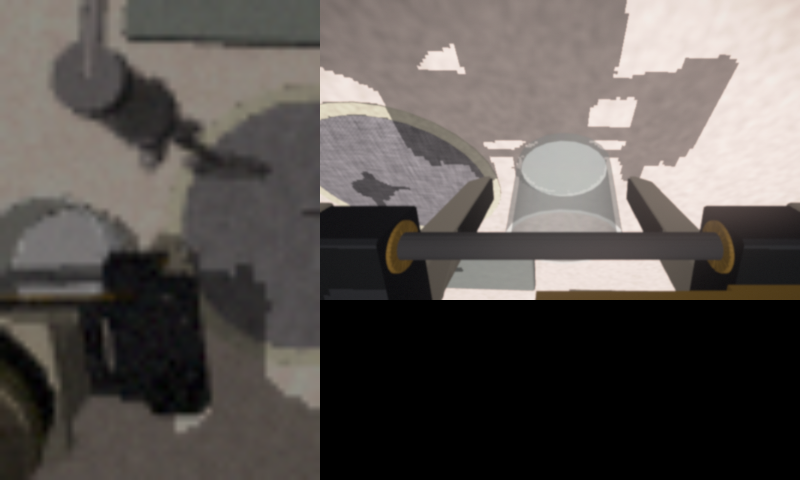

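The beaker stands on the bench, clear of the pad. In the right-hand crop the pad's edge is left of the beaker's base at (565,168). Next I'll retreat and go to the carrier.

```bash
python3 - <<'E'
from ik import *
from h import *
s,R=st();R=Ro.from_rotvec(s['eef_rot'])
q=path(np.array(s['joint_pos']),s['ee_pos'],[[431,268,210],[425,150,280],[425,-60,300],[430,-150,300],[468,-149,200],[468,-149,81]],R)
go([431,268,210],[425,150,280],[425,-60,300],[430,-150,300])
E
```

```text
t 13.1333 q [-0.603  0.761 -0.204  2.345  2.179  0.581 -1.298] p [528.2 268.1  33.1] 
x [-0.875 -0.024 -0.483] y [-0.02   1.    -0.013] z [ 0.483 -0.002 -0.876] F [-0.8  0.  -0.4] w 93.0 g 0.0
[431, 268, 210] [-0.9   0.33 -0.02  2.41  1.4   0.41 -0.64] err 0.0 0.0
[425, 150, 280] [-0.71  0.1   0.03  2.47  1.07  0.35 -0.07] err 0.0 0.0
[425, -60, 300] [-0.4  -0.01  0.42  2.5  -0.    0.15  1.61] err 0.0 0.0
[430, -150, 300] [ 0.13  0.06  0.2   2.43 -0.77  0.24  2.63] err 0.0 0.0
[468, -149, 200] [ 0.46  0.29 -0.21  2.39 -0.78  0.11  2.63] err 17.5 0.096
[468, -149, 81] [ 0.47  0.52 -0.2   2.33 -0.73  0.11  2.63] err 43.9 0.257
t 13.1333 q [-0.603  0.761 -0.204  2.345  2.179  0.581 -1.298] p [528.2 268.1  33.1] 
x [-0.875 -0.024 -0.483] y [-0.02   1.    -0.013] z [ 0.483 -0.002 -0.876] F [-0.8  0.  -0.4] w 93.0 g 0.0
[431, 268, 210] total [-0.01 -0.02 -6.73] rows 7 each [-0.001 -0.002 -0.961]
[425, 150, 280] total [-0.86 -3.96 -2.13] rows 4 each [-0.214 -0.99  -0.533]
[425, -60, 300] total [-0.15 -7.01 -0.57] rows 8 each [-0.019 -0.876 -0.071]
[430, -150, 300] total [-0.07 -3.    0.09] rows 4 each [-0.018 -0.751  0.021]
```

```bash
python3 - <<'E'
from ik import *
import io,contextlib
from workcell import r
s=r.get_state();R=Ro.from_rotvec(s['eef_rot']);q0=np.array(s['joint_pos'])
for wp in ([[470,268,139],[450,60,150],[440,-149,130],[468,-149,81]],[[470,268,139],[460,60,200],[450,-149,180],[468,-149,81],[468,-149,180],[440,60,200],[470,150,170],[505,150,170]],[[450,268,180],[450,60,170],[450,-60,170],[435,-149,160],[468,-149,81]]):
    print();path(q0,s['ee_pos'],wp,R)
E
```

```text
[470, 268, 139] [-0.78  0.51 -0.07  2.41  1.87  0.43 -1.07] err 0.0 0.0
[450, 60, 150] [ 0.47  0.7  -1.29  2.56  1.75  0.95 -0.58] err 8.3 0.029
[440, -149, 130] [ 1.12  0.8  -1.29  2.56  1.98  0.75 -0.12] err 3.3 0.012
[468, -149, 81] [ 1.05  0.98 -1.27  2.55  2.07  0.93 -0.16] err 0.0 0.0

[470, 268, 139] [-0.78  0.51 -0.07  2.41  1.87  0.43 -1.07] err 0.0 0.0
[460, 60, 200] [-0.16  0.3  -0.27  2.56  2.16  0.32 -0.92] err 0.0 0.0
[450, -149, 180] [ 0.96  0.48 -0.9   2.52  2.21  0.34 -0.36] err 0.0 0.0
[468, -149, 81] [ 0.91  0.81 -0.96  2.56  2.33  0.71 -0.43] err 0.0 0.0
[468, -149, 180] [ 0.94  0.49 -0.9   2.48  2.14  0.34 -0.29] err 0.0 0.0
[440, 60, 200] [ 0.53  0.52 -1.29  2.56  1.68  0.78 -0.52] err 0.6 0.002
[470, 150, 170] [ 0.23  0.66 -1.22  2.48  1.66  0.96 -0.66] err 0.0 0.0
[505, 150, 170] [ 0.26  0.68 -1.2   2.41  1.67  0.94 -0.57] err 0.0 0.0

[450, 268, 180] [-0.87  0.41 -0.    2.41  1.62  0.38 -0.84] err 0.0 0.0
[450, 60, 170] [ 0.49  0.64 -1.29  2.56  1.73  0.89 -0.57] err 4.0 0.014
[450, -60, 170] [ 0.89  0.64 -1.29  2.56  1.85  0.72 -0.3 ] err 4.1 0.014
[435, -149, 160] [ 1.16  0.69 -1.28  2.56  1.95  0.64 -0.11] err 0.0 0.0
[468, -149, 81] [ 1.04  0.97 -1.25  2.55  2.09  0.91 -0.18] err 0.0 0.0
```

```bash
python3 -c "
from h import *
go([470,268,139],[460,60,200],[450,-149,180])"
```

```text
t 13.1333 q [-0.603  0.761 -0.204  2.345  2.179  0.581 -1.298] p [528.2 268.1  33.1] 
x [-0.875 -0.024 -0.483] y [-0.02   1.    -0.013] z [ 0.483 -0.002 -0.876] F [-0.8  0.  -0.4] w 93.0 g 0.0
[470, 268, 139] total [-0.   -0.01 -4.03] rows 5 each [-0.001 -0.002 -0.805]
[460, 60, 200] total [-0.52 -6.95 -1.93] rows 7 each [-0.074 -0.993 -0.276]
[450, -149, 180] total [ 0.78 -6.95  0.44] rows 7 each [ 0.112 -0.993  0.062]
```

>>> {"fn": "arm_command", "kwargs": {"plan": [[1,0,0,-0.6,0],[1,0,0,-0.8,0],[1,0,0,-0.8,0],[1,0,0,-0.8,0],[1,0,0,-0.8,0],[1,0,0,-0.2,0],[1,-0.1,-0.7,-0.18,0],[1,-0.1,-0.7,-0.18,0],[1,-0.1,-0.7,-0.18,0],[1,-0.1,-0.7,-0.18,0],[1,-0.1,-0.7,-0.18,0],[1,-0.1,-0.7,-0.18,0]]}}

```text
clock: 14.13
ee_pos: [473.1, 142.2, 176.9]
eef_rot: [-0.032, 2.637, -0.011]
contact_force: [-0.4, -0.2, -0.2]
gripper_width: 92.7
grasp_force: 0.0
```

```bash
python3 -c "
from h import *
go([460,60,200],[450,-149,180])"
```

```text
t 14.1333 q [-0.528  0.38  -0.07   2.518  2.114  0.351 -1.069] p [473.1 142.2 176.9] 
x [-0.875 -0.025 -0.483] y [-0.021  1.    -0.014] z [ 0.483 -0.002 -0.876] F [-0.4 -0.2 -0.2] w 92.7 g 0.0
[460, 60, 200] total [ 0.08 -2.74 -0.88] rows 3 each [ 0.026 -0.913 -0.293]
[450, -149, 180] total [ 0.79 -6.95  0.44] rows 7 each [ 0.113 -0.993  0.062]
```

>>> {"fn": "arm_command", "kwargs": {"plan": [[1,0,-0.7,-0.2,0],[1,0,-0.7,-0.2,0],[1,0,-0.7,-0.2,0],[1,0,-0.7,-0.2,0],[1,0.08,-0.7,0,0],[1,0.08,-0.7,0,0],[1,0.08,-0.7,0,0],[1,0.08,-0.7,0.1,0],[1,0.08,-0.7,0.1,0],[1,0.08,-0.7,0.1,0],[1,0.08,-0.7,0.1,0],[1,0.08,-0.5,0.1,0]]}}

```text
clock: 15.13
ee_pos: [459.5, -70.9, 178.6]
eef_rot: [-0.03, 2.641, -0.012]
contact_force: [0.0, 0.8, 0.4]
gripper_width: 93.0
grasp_force: 0.0
```

```bash
python3 -c "
from h import *
import pickle
go([450,-149,180],[468,-149,81])
d=cam('wrist');cv2.imwrite('pics/w4.png',d['image']);pickle.dump(d,open('w4.pkl','wb'))
print(proj(d,[469,-149,100]),proj(d,[519,-142,138]))"
```

```text
t 15.1333 q [ 0.621  0.426 -0.774  2.558  2.237  0.398 -0.63 ] p [459.5 -70.9 178.6] 
x [-0.877 -0.024 -0.479] y [-0.019  1.    -0.014] z [ 0.48  -0.003 -0.877] F [0.  0.8 0.4] w 93.0 g 0.0
[450, -149, 180] total [ 0.32 -2.6  -0.19] rows 3 each [ 0.106 -0.866 -0.062]
[468, -149, 81] total [1.06 0.03 3.18] rows 4 each [0.264 0.009 0.796]
[199.06347838 171.04575097] [211.8727899  266.70563222]
```

View pics/w4.png

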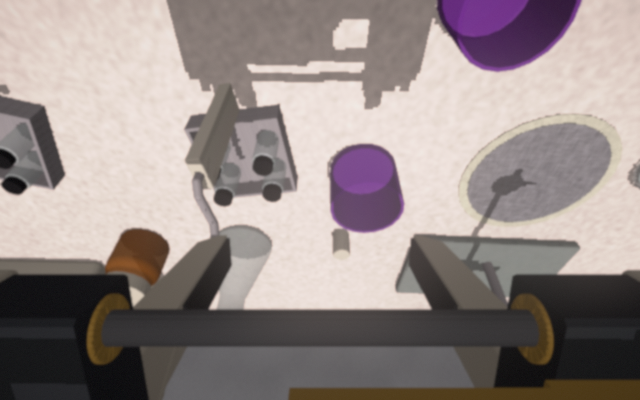

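The plate's top is at about (199,172), matching the predicted (199,171), so I go in.

>>> {"fn": "arm_command", "kwargs": {"plan": [[1,0.1,-0.6,-0.05,0],[1,0.1,-0.6,-0.05,0],[1,0.1,-0.6,-0.05,0],[1,0,-0.6,-0.05,0],[1,0,-0.2,0,0],[1,0.2,0,0.5,0],[1,0.2,0,0.5,0],[1,0.2,0,0.5,0],[1,0.2,0,0.5,0],[1,0,0,0,0]]}}

```text
clock: 16.02
ee_pos: [458.3, -146.7, 114.4]
eef_rot: [-0.032, 2.644, -0.007]
contact_force: [-0.7, -0.4, 0.3]
gripper_width: 93.0
grasp_force: 0.0
```

```bash
python3 -c "
from h import *
import pickle
go([468,-149,81])
d=cam('wrist');cv2.imwrite('pics/w5.png',d['image']);pickle.dump(d,open('w5.pkl','wb'))
print(proj(d,[469,-149,100]),proj(d,[519,-142,138]))"
```

```text
t 16.0167 q [ 0.857  0.658 -0.851  2.56   2.397  0.545 -0.536] p [ 458.3 -146.7  114.4] 
x [-0.879 -0.024 -0.477] y [-0.022  1.    -0.011] z [ 0.477  0.001 -0.879] F [-0.7 -0.4  0.3] w 93.0 g 0.0
[468, -149, 81] total [ 0.25 -0.07  1.13] rows 2 each [ 0.125 -0.035  0.566]
[316.35440852 259.07289694] [326.93263108 373.82561399]
```

View pics/w5.png

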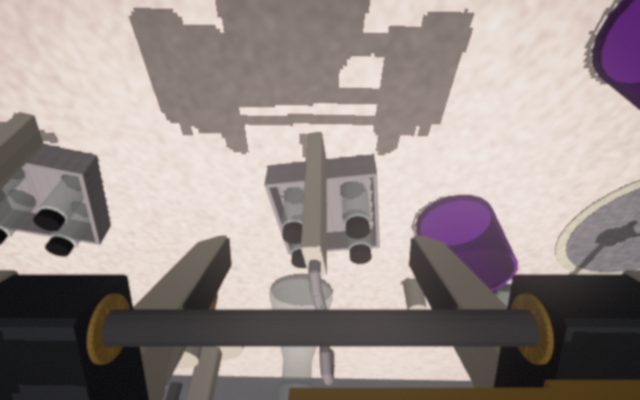

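The plate's top is at (316,262), centred between the fingers. I finish the approach and grip.

>>> {"fn": "arm_command", "kwargs": {"plan": [[1,0.1,0,0.4,0],[1,0.1,-0.05,0.4,0],[1,0.05,0,0.3,0],[1,0,0,0,0],[0,0,0,0,0],[0,0,0,0,0],[0,0,0,0,0],[0,0,0,0,0],[0,0,0,0,0],[0,0,0,0,0],[0,0,0,0,0],[0,0,0,0,0]]}}

```text
clock: 17.07
ee_pos: [467.7, -149.4, 84.8]
eef_rot: [-0.034, 2.641, -0.012]
contact_force: [0.5, 0.4, -0.6]
gripper_width: 44.3
grasp_force: 0.0
```

```bash
python3 -c "
from h import *
go([468,-149,81])"
```

```text
t 17.0667 q [ 0.866  0.769 -0.895  2.558  2.381  0.662 -0.492] p [ 467.7 -149.4   84.8] 
x [-0.877 -0.027 -0.48 ] y [-0.022  1.    -0.015] z [ 0.48  -0.002 -0.877] F [ 0.5  0.4 -0.6] w 44.3 g 0.0
[468, -149, 81] total [0.05 0.01 0.12] rows 1 each [0.05  0.015 0.115]
```

>>> {"fn": "arm_command", "kwargs": {"plan": [[0,0,0,0,0],[0,0,0,0,0],[0,0,0,0,0],[0,0,0,0,0],[0,0,0,0,0],[0,0,0,0,0],[0,0,0,0,0],[0,0,0,0,0]]}}

```text
clock: 17.73
ee_pos: [467.6, -148.5, 84.8]
eef_rot: [-0.036, 2.641, -0.01]
contact_force: [-1.3, 4.3, 3.4]
gripper_width: 10.1
grasp_force: 29.9
```

```bash
python3 - <<'E'
from ik import *
from h import *
s,_=st();R=Ro.from_rotvec(s['eef_rot']);q0=np.array(s['joint_pos'])
for wp in ([[467,-149,160],[450,60,190],[470,140,170],[505,145,170]],[[467,-149,170],[450,0,220],[450,145,220],[450,145,190],[505,145,170]],[[467,-149,160],[490,0,160],[450,145,160],[505,145,170]]):
    print();path(q0,s['ee_pos'],wp,R)
go([467,-149,165])
E
```

```text
t 17.7333 q [ 0.866  0.769 -0.896  2.559  2.382  0.661 -0.492] p [ 467.6 -148.5   84.8] 
x [-0.877 -0.028 -0.48 ] y [-0.024  1.    -0.014] z [ 0.48  -0.    -0.877] F [-1.3  4.3  3.4] w 10.1 g 29.9

[467, -149, 160] [ 0.9   0.53 -0.86  2.5   2.26  0.38 -0.41] err 0.0 0.0
[450, 60, 190] [ 0.52  0.57 -1.29  2.55  1.7   0.82 -0.53] err 0.0 0.0
[470, 140, 170] [ 0.26  0.66 -1.24  2.49  1.67  0.96 -0.64] err 0.0 0.0
[505, 145, 170] [ 0.28  0.69 -1.21  2.42  1.66  0.95 -0.55] err 0.0 0.0

[467, -149, 170] [ 0.9   0.5  -0.84  2.5   2.25  0.34 -0.39] err 0.0 0.0
[450, 0, 220] [ 0.52  0.31 -0.87  2.54  1.84  0.38 -0.44] err 0.0 0.0
[450, 145, 220] [ 0.13  0.37 -0.96  2.47  1.54  0.63 -0.54] err 0.0 0.0
[450, 145, 190] [ 0.09  0.46 -0.96  2.51  1.67  0.7  -0.69] err 0.0 0.0
[505, 145, 170] [ 0.11  0.55 -0.9   2.42  1.73  0.71 -0.63] err 0.0 0.0

[467, -149, 160] [ 0.9   0.53 -0.86  2.5   2.26  0.38 -0.41] err 0.0 0.0
[490, 0, 160] [ 0.5   0.55 -0.93  2.52  2.01  0.61 -0.58] err 0.0 0.0
[450, 145, 160] [ 0.09  0.57 -1.01  2.54  1.76  0.82 -0.8 ] err 0.0 0.0
[505, 145, 170] [ 0.15  0.57 -0.96  2.42  1.72  0.75 -0.61] err 0.0 0.0
t 17.7333 q [ 0.866  0.769 -0.896  2.559  2.382  0.661 -0.492] p [ 467.6 -148.5   84.8] 
x [-0.877 -0.028 -0.48 ] y [-0.024  1.    -0.014] z [ 0.48  -0.    -0.877] F [-1.3  4.3  3.4] w 10.1 g 29.9
[467, -149, 165] total [-1.26 -0.05 -2.35] rows 3 each [-0.421 -0.018 -0.785]
```

>>> {"fn": "arm_command", "kwargs": {"plan": [[0,-0.1,0,-0.2,0],[0,-0.2,0,-0.35,0],[0,-0.25,0,-0.45,0],[0,-0.25,0,-0.45,0],[0,-0.25,0,-0.45,0],[0,-0.2,0,-0.35,0],[0,-0.1,0,-0.2,0],[0,0,0,0,0],[0,0,0,0,0]]}}

```text
clock: 18.48
ee_pos: [467.9, -149.0, 169.2]
eef_rot: [-0.033, 2.64, -0.015]
contact_force: [-0.3, 0.6, -1.3]
gripper_width: 9.7
grasp_force: 30.0
```

```bash
python3 - <<'E'
from h import *
F=[]
go([460,-50,175],[450,145,160])
import pickle
for k in range(4):
    d=cam('scene');F.append(r.get_state()['contact_force'])
print(np.mean(F,0))
cv2.imwrite('pics/s3.png',d['image'])
E
```

```text
t 18.4833 q [ 0.889  0.5   -0.845  2.496  2.236  0.35  -0.395] p [ 467.9 -149.   169.2] 
x [-0.877 -0.026 -0.48 ] y [-0.02   1.    -0.017] z [ 0.481 -0.005 -0.877] F [-0.3  0.6 -1.3] w 9.7 g 30.0
[460, -50, 175] total [ 0.05  3.3  -0.31] rows 4 each [ 0.013  0.825 -0.078]
[450, 145, 160] total [0.36 6.51 0.25] rows 7 each [0.052 0.93  0.035]
[-0.38664321  0.28017635 -2.55596083]
```

>>> {"fn": "arm_command", "kwargs": {"plan": [[0,0,0.25,-0.03,0],[0,0,0.5,-0.05,0],[0,0,0.6,-0.05,0],[0,0,0.6,-0.05,0],[0,0,0.6,-0.05,0],[0,0.03,0.6,0,0],[0,0.03,0.6,0.02,0],[0,0.03,0.6,0.02,0],[0,0.03,0.6,0.02,0],[0,0.03,0.6,0.02,0],[0,0.03,0.6,0.02,0],[0,0.03,0.6,0.02,0]]}}

```text
clock: 19.68
ee_pos: [462.1, 46.7, 164.3]
eef_rot: [-0.03, 2.645, -0.014]
contact_force: [0.8, 0.9, -1.3]
gripper_width: 9.5
grasp_force: 30.0
```

```bash
python3 - <<'E'
from ik import *
from h import *
s,_=st();R=Ro.from_rotvec(s['eef_rot']);q0=np.array(s['joint_pos'])
path(q0,s['ee_pos'],[[452,148,160],[478,148,156],[504,148,156],[504,148,120],[460,148,180]],R)
go([452,148,160])
E
```

```text
t 19.6833 q [ 0.524  0.674 -1.294  2.559  1.764  0.911 -0.552] p [462.1  46.7 164.3] 
x [-0.879 -0.024 -0.476] y [-0.019  1.    -0.015] z [ 0.476 -0.005 -0.879] F [ 0.8  0.9 -1.3] w 9.5 g 30.0
[452, 148, 160] [ 0.22  0.71 -1.28  2.52  1.66  1.04 -0.72] err 0.0 0.0
[478, 148, 156] [ 0.24  0.73 -1.26  2.47  1.68  1.03 -0.66] err 0.0 0.0
[504, 148, 156] [ 0.27  0.74 -1.24  2.42  1.68  1.01 -0.59] err 0.0 0.0
[504, 148, 120] [ 0.23  0.82 -1.2   2.45  1.78  1.07 -0.68] err 0.0 0.0
[460, 148, 180] [ 0.26  0.65 -1.29  2.48  1.61  0.99 -0.63] err 0.0 0.0
t 19.6833 q [ 0.524  0.674 -1.294  2.559  1.764  0.911 -0.552] p [462.1  46.7 164.3] 
x [-0.879 -0.024 -0.476] y [-0.019  1.    -0.015] z [ 0.476 -0.005 -0.879] F [ 0.8  0.9 -1.3] w 9.5 g 30.0
[452, 148, 160] total [ 0.28  3.38 -0.05] rows 4 each [ 0.071  0.846 -0.013]
```

>>> {"fn": "arm_command", "kwargs": {"plan": [[0,0.03,0.3,0,0],[0,0.03,0.4,0,0],[0,0.03,0.5,0,0],[0,0.03,0.5,0,0],[0,0.03,0.5,0,0],[0,0.03,0.5,0,0],[0,0.03,0.4,0,0],[0,0.03,0.2,0,0],[0,0,0,0,0],[0,0,0,0,0]]}}

```text
clock: 20.52
ee_pos: [453.9, 144.5, 159.6]
eef_rot: [-0.032, 2.644, -0.015]
contact_force: [-0.3, 0.2, -1.6]
gripper_width: 9.6
grasp_force: 30.0
```

```bash
python3 - <<'E'
from h import *
import pickle
s,R=st();p=np.array(s['ee_pos'])
d=cam('scene');w=cam('wrist');pickle.dump((d,w,p),open('s4.pkl','wb'))
for n,X in dict(crown=p+[51,1.5,53],bar=[555.5,149.5,182]).items(): print(n,proj(d,X),proj(w,X))
a=cv2.resize(d['image'][165:300,300:430],None,fx=3.6,fy=3.6,interpolation=cv2.INTER_CUBIC)
b=cv2.resize(w['image'][200:400,250:430],None,fx=1.8,fy=2.4,interpolation=cv2.INTER_CUBIC)
im=np.zeros((486,800,3),np.uint8);im[:a.shape[0],:a.shape[1]]=a;im[:b.shape[0],470:470+b.shape[1]]=b
cv2.imwrite('pics/c4.png',np.clip(im*1.3,0,255).astype(np.uint8))
E
```

```text
t 20.5167 q [ 0.227  0.707 -1.283  2.519  1.663  1.039 -0.711] p [453.9 144.5 159.6] 
x [-0.879 -0.026 -0.477] y [-0.02   1.    -0.017] z [ 0.477 -0.005 -0.879] F [-0.3  0.2 -1.6] w 9.6 g 30.0
crown [392.30568007 252.28048232] [321.73787263 435.36086593]
bar [374.56621771 276.09644233] [326.10287612 395.22295954]
```

View pics/c4.png

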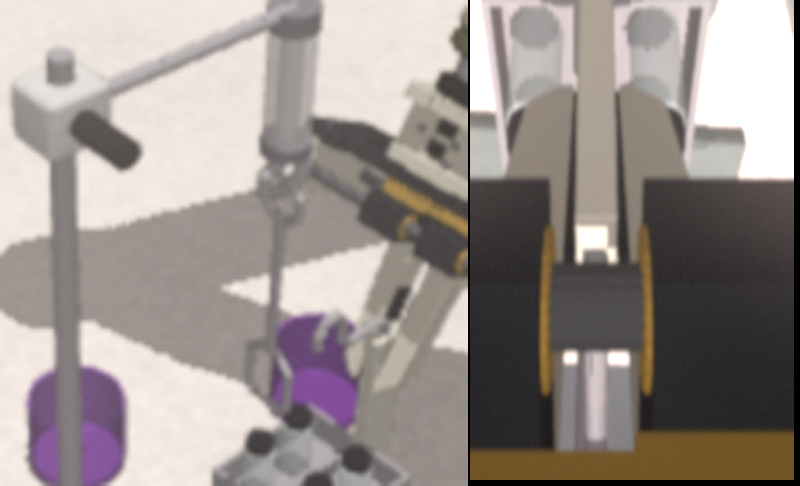

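The scene crop shows the crown at (333,320), which is scene (392.5,254). The link's lower bar is at (270,398), which is scene (375,275.6). Both agree with the predictions, so the height suits threading. The crown has to move about 50 mm in +x and 3 mm in +y.

>>> {"fn": "arm_command", "kwargs": {"plan": [[0,-0.1,0.01,0.06,0],[0,-0.2,0.01,0.12,0],[0,-0.2,0.01,0.12,0],[0,-0.2,0.01,0.12,0],[0,-0.2,0.01,0.12,0],[0,-0.2,0,0.12,0],[0,-0.2,0,0.12,0],[0,-0.14,0,0.07,0],[0,0,0,0,0],[0,0,0,0,0]]}}

```text
clock: 21.45
ee_pos: [504.5, 146.9, 158.1]
eef_rot: [-0.03, 2.644, -0.015]
contact_force: [0.0, -0.3, -1.5]
gripper_width: 9.7
grasp_force: 30.0
```

```bash
python3 - <<'E'
from h import *
import pickle
s,R=st();p=np.array(s['ee_pos'])
d=cam('scene');d2=cam('top');pickle.dump((d,p),open('s5.pkl','wb'))
for n,X in dict(crown=p+[52,2.5,52],bar=[556,149.5,182]).items(): print(n,proj(d,X))
a=cv2.resize(d['image'][205:295,340:410],None,fx=6.5,fy=6.5,interpolation=cv2.INTER_CUBIC)
cv2.imwrite('pics/c5.png',np.clip(a*1.3,0,255).astype(np.uint8))
E
```

```text
t 21.45 q [ 0.273  0.737 -1.244  2.421  1.675  1.011 -0.577] p [504.5 146.9 158.1] 
x [-0.878 -0.024 -0.477] y [-0.019  1.    -0.016] z [ 0.477 -0.005 -0.879] F [ 0.  -0.3 -1.5] w 9.7 g 30.0
crown [374.86437    265.45878778]
bar [374.38367288 276.21081439]
```

View pics/c5.png

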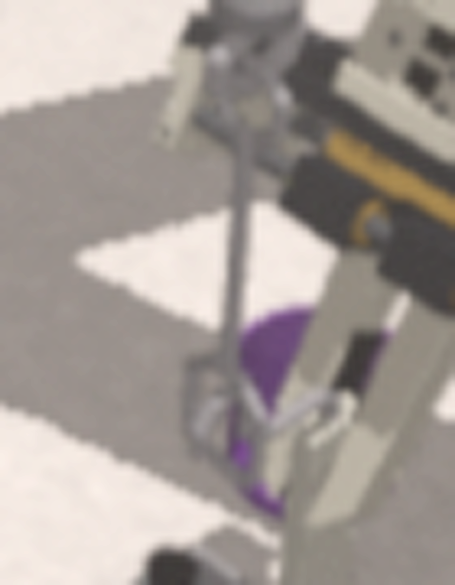

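```bash
python3 - <<'E'
from h import *
import pickle
d,p=pickle.load(open('s5.pkl','rb'));c=p+[52,2.5,52]
for n,o in dict(tip=[10,0,-18],tipTop=[10,0,-5],crown=[0,0,0],shTop=[-10,0,-5],shLow=[-10,0,-24],plate=[-35,-1,-26]).items():print(n,np.round((proj(d,c+np.array(o))-[340,205])*6.5))
for n,o in dict(botL=[0,-12,2],botR=[0,12,2],topL=[0,-14,34],topR=[0,14,34]).items():print(n,np.round((proj(d,np.array([556,149.5,182])+o)-[340,205])*6.5))
E
```

```text
tip [200. 453.]
tipTop [202. 421.]
crown [227. 393.]
shTop [250. 391.]
shLow [246. 439.]
plate [302. 406.]
botL [196. 437.]
botR [252. 479.]
topL [196. 353.]
topR [263. 402.]
```

```bash
cat >> h.py <<'E'
def favg(n=10):
    F=[]
    for k in range(n): r.get_image('top');F.append(r.get_state()['contact_force'])
    print('Fmean',np.round(np.mean(F,0),2),'sd',np.round(np.std(F,0)/n**.5,2))
E
python3 -c "
from h import *
favg(12)"
```

```text
Fmean [-0.13  0.14 -1.84] sd [0.16 0.12 0.16]
```

>>> {"fn": "arm_command", "kwargs": {"plan": [[0,0.03,0,0.06,0],[0,0.04,0,0.07,0],[0,0.04,0,0.07,0],[0,0.04,0,0.07,0],[0,0.02,0,0.03,0],[0,0,0,0,0]]}}

```text
clock: 22.65
ee_pos: [504.1, 146.8, 147.4]
eef_rot: [-0.031, 2.644, -0.015]
contact_force: [-0.4, 0.0, -1.9]
gripper_width: 9.8
grasp_force: 30.0
```

```bash
python3 -c "
from h import *
favg(12);st()"
```

```text
Fmean [-0.25  0.17 -1.71] sd [0.11 0.11 0.13]
t 23.25 q [ 0.26   0.76  -1.232  2.43   1.704  1.027 -0.605] p [504.3 146.8 147.9] 
x [-0.878 -0.025 -0.478] y [-0.019  1.    -0.016] z [ 0.478 -0.005 -0.878] F [-1.1  0.7 -2.2] w 9.8 g 30.0
```

>>> {"fn": "arm_command", "kwargs": {"plan": [[0,0.03,0,0.06,0],[0,0.04,0,0.07,0],[0,0.04,0,0.07,0],[0,0.04,0,0.07,0],[0,0.04,0,0.07,0],[0,0.04,0,0.07,0],[0,0.04,0,0.07,0],[0,0.04,0,0.07,0],[0,0.02,0,0.03,0],[0,0,0,0,0]]}}

```text
clock: 24.08
ee_pos: [503.8, 146.5, 127.5]
eef_rot: [-0.031, 2.644, -0.015]
contact_force: [0.1, 0.1, -1.8]
gripper_width: 9.8
grasp_force: 30.0
```

```bash
python3 -c "
from h import *
favg(12);st()
d=cam('scene');cv2.imwrite('pics/s6.png',d['image'])"
```

```text
Fmean [ 0.02 -0.04 -0.96] sd [0.19 0.15 0.12]
t 24.6833 q [ 0.235  0.806 -1.211  2.447  1.756  1.061 -0.656] p [503.9 146.4 127.9] 
x [-0.878 -0.025 -0.478] y [-0.019  1.    -0.016] z [ 0.478 -0.005 -0.878] F [ 0.3 -0.  -1.2] w 9.7 g 30.0
```

>>> {"fn": "arm_command", "kwargs": {"plan": [[0,0.02,0,0.03,0],[0,0.03,0,0.06,0],[0,0.03,0,0.06,0],[0,0.03,0,0.06,0],[0,0.02,0,0.03,0],[0,0,0,0,0],[0,0,0,0,0]]}}

```text
clock: 25.32
ee_pos: [503.9, 146.4, 119.5]
eef_rot: [-0.031, 2.644, -0.015]
contact_force: [0.4, 0.6, -0.3]
gripper_width: 9.7
grasp_force: 30.0
```

```bash
python3 -c "
from h import *
favg(25);st()"
```

```text
Fmean [-0.03  0.04 -0.1 ] sd [0.09 0.09 0.08]
t 26.5667 q [ 0.226  0.825 -1.202  2.453  1.777  1.074 -0.675] p [503.9 146.3 119.6] 
x [-0.878 -0.025 -0.477] y [-0.019  1.    -0.016] z [ 0.478 -0.005 -0.878] F [-0.1  0.7 -0.5] w 10.0 g 30.0
```

>>> {"fn": "arm_command", "kwargs": {"plan": [[0,0.01,0,0.02,0],[0,0,0,0,0],[0,0,0,0,0],[0.15,0,0,0,0],[0.3,0,0,0,0],[0.5,0,0,0,0],[0.6,0,0,0,0],[0.6,0,0,0,0],[0.6,0,0,0,0],[0.6,0,0,0,0],[0.6,0,0,0,0],[0.6,0,0,0,0]]}}

```text
clock: 27.57
ee_pos: [503.9, 146.3, 118.9]
eef_rot: [-0.031, 2.643, -0.015]
contact_force: [-0.0, 0.6, 0.1]
gripper_width: 55.8
grasp_force: 0.0
```

>>> {"fn": "arm_command", "kwargs": {"plan": [[0.6,0,0,0,0],[0.6,0,0,0,0],[0.6,0,0,-0.1,0],[0.6,0,0,-0.2,0],[0.6,0,0,-0.3,0],[0.6,0,0,-0.3,0],[0.6,0,0,-0.4,0],[0.6,0.2,0,-0.4,0],[0.6,0.3,0,-0.4,0],[0.6,0.3,0,-0.4,0],[0.6,0.3,0,-0.2,0],[0.6,0,0,0,0]]}}

```text
clock: 28.57
ee_pos: [434.8, 145.9, 175.8]
eef_rot: [-0.034, 2.641, -0.016]
contact_force: [-0.1, 0.1, 0.3]
gripper_width: 55.6
grasp_force: 0.0
```

```bash
python3 - <<'E'
from h import *
import time
go([420,60,230])
a=cam('scene')['image']
for k in range(10):r.get_image('top')
d=cam('scene');b=d['image']
df=np.abs(a.astype(int)-b).sum(2)[180:330,330:430];print('motion px',(df>40).sum(),df.max())
im=np.hstack([cv2.resize(b[165:365,300:430],None,fx=2.9,fy=2.9,interpolation=cv2.INTER_CUBIC),cv2.resize(a[165:365,300:430],None,fx=2.9,fy=2.9,interpolation=cv2.INTER_CUBIC)])
cv2.imwrite('pics/fin.png',np.clip(im*1.3,0,255).astype(np.uint8));print(im.shape)
E
```

```text
t 28.5667 q [ 0.197  0.615 -1.249  2.539  1.631  0.96  -0.732] p [434.8 145.9 175.8] 
x [-0.877 -0.027 -0.479] y [-0.021  1.    -0.017] z [ 0.48  -0.005 -0.877] F [-0.1  0.1  0.3] w 55.6 g 0.0
[420, 60, 230] total [-0.36 -2.88 -1.81] rows 3 each [-0.119 -0.961 -0.603]
motion px 765 177
(580, 754, 3)
```

View pics/fin.png

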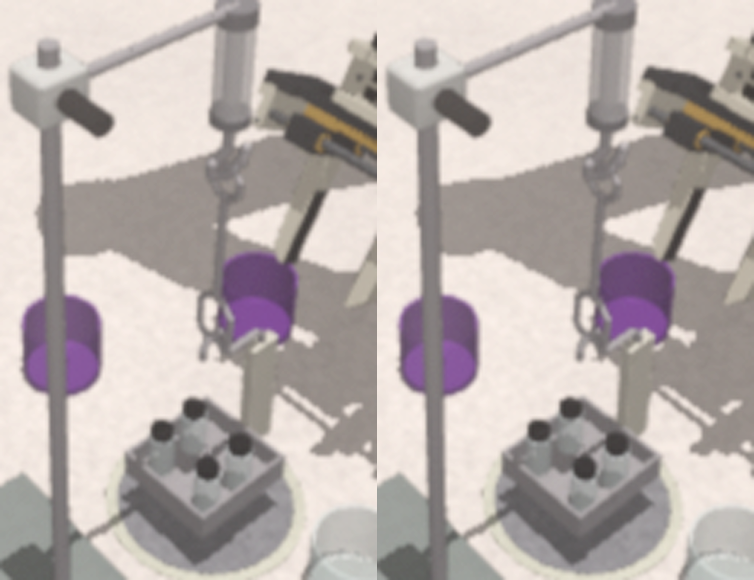

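The carrier hangs from the link's lower loop over the pad, the link is on its hook, and the beaker stands at lower right. Next I'll let it settle and check the motion numerically.

>>> {"fn": "arm_command", "kwargs": {"plan": [[0.6,0.1,0,-0.1,0],[0.6,0.1,0,-0.2,0],[0.6,0,0,0,0],[0.6,0,0,0,0],[0.6,0,0,0,0],[0.6,0,0,0,0],[0.6,0,0,0,0],[0.6,0,0,0,0],[0.6,0,0,0,0],[0.6,0,0,0,0],[0.6,0,0,0,0],[0.6,0,0,0,0]]}}

```text
clock: 30.17
ee_pos: [426.7, 145.8, 179.3]
eef_rot: [-0.031, 2.644, -0.015]
contact_force: [0.9, 0.1, 0.2]
gripper_width: 55.9
grasp_force: 0.0
```

```bash
cat > mo.py <<'E'
from h import *
L=[]
for k in range(24):
    g=cv2.cvtColor(cam('scene')['image'],cv2.COLOR_BGR2GRAY)[295:350,340:400].astype(np.float32);L.append(g)
w=cv2.createHanningWindow((60,55),cv2.CV_32F)
print([tuple(np.round(cv2.phaseCorrelate(L[0],x,w)[0],2)) for x in L[::2]]);st()
E
python3 mo.py
```

```text
[(np.float64(0.0), np.float64(0.0)), (np.float64(-0.01), np.float64(0.04)), (np.float64(0.06), np.float64(0.01)), (np.float64(0.01), np.float64(0.1)), (np.float64(0.04), np.float64(0.01)), (np.float64(-0.07), np.float64(-0.06)), (np.float64(0.02), np.float64(0.05)), (np.float64(0.0), np.float64(-0.02)), (np.float64(-0.05), np.float64(-0.03)), (np.float64(-0.06), np.float64(-0.05)), (np.float64(-0.05), np.float64(-0.01)), (np.float64(0.06), np.float64(0.0))]
t 31.3667 q [ 0.19   0.595 -1.252  2.549  1.617  0.947 -0.742] p [426.7 145.8 179.4] 
x [-0.878 -0.025 -0.477] y [-0.019  1.    -0.016] z [ 0.478 -0.005 -0.878] F [-0.  -0.2 -0.4] w 55.9 g 0.0
```

```bash
python3 -c "
from h import *
print(r.hand_in())"
```

```text
the job is handed in; nothing more can be done
None
```

I handed the job in at about 31 s of the 72 s: the beaker stands on the bench clear of the pad, and the hooked carrier hangs still from the link's lower loop above the pad, with the spring already bearing its weight at release; no verdict came back.

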